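# Lay a round bar in the cradle and chock the layer

## Task

Take the round bar with the red band off the sloping stand and lay it in the blue V-cradle, level on both bearers, roughly centred and touching the green-banded bar that already lies there; set it down, do not drop it. Then stand the yellow chock across both bearers with its sloping face towards the bars and push it up snug, so that the two bars lie tight together against the cradle's flank and cannot roll. Leave the other things on the bench where they are.

Things in the scene. Friction and masses are not known exactly. Their poses are not given: they have to be found in the camera images.
- cradle: Fixed blue cradle, dark base plate 150 (x) x 180 (y) x 8 mm; origin at the centre of its underside, z up. Bars lie along x on two bearers, 20 mm wide, centred at x = -50 and +50 mm, open between them down to the plate. Each is a lopsided V: floor sloping down 5 degrees towards +y, then a flank rising 70 degrees. A bar let go on the floor rolls to +y by itself.
- cradle_corner (a point): Bottom of the V midway between the bearers: y = +45, z = 30 mm in the cradle's frame, axes as the cradle's. From here the flank rises towards +y for 40 mm, and the floor runs 120 mm towards -y, rising 5 degrees to an open end.
- bar_seat (a point): Finished place of the red-banded bar's middle: y = +7.6, z = 47 mm in the cradle's frame. The green-banded bar's finished place is y = +35.5, z = 45 mm.
- toe_seat (a point): Finished place of the chock's toe: y = -3.4, z = 34 mm in the cradle's frame, on the floor line.
- stand: Fixed grey sloping stand, base 160 x 90 mm; origin on the table, 90 mm below the middle of the bar it holds, z up. The bar rises 30 degrees towards the stand's +x, in two black V-saddles 20 mm wide, 52 mm either side of its middle; a lip holds its low end. The sloping board is 34 mm under the bar's axis. The bar lifts out square to its axis.
- loose_bar: Solid aluminium round bar with a red band near one end, 28 mm diameter, 160 mm long, about 0.26 kg; origin at its middle on the axis, x along the axis (it may be turned about x). Starts in the sloping stand.
- first_bar: The same kind of bar with a green band; origin at its middle on the axis, x along the axis. Already lies in the cradle against the flank, loose.
- chock: Loose yellow wedge, 130 (x) x 44 (y) x 22 mm, about 0.3 kg, standing on the table; origin in the middle of its underside, z up. Its +y side slopes (70 degrees to the base) and goes against a bar; -y side upright. Black grip rib on top: 36 mm long (x), 14 mm thick (y -16 to -2 mm), z 22 to 64 mm. It slides on the bearers when pushed.
- chock_toe (a point): The chock's front lower edge at its middle: x = 0, y = +22, z = 0 mm in the chock's frame. 10 mm before the axis of a bar that touches the sloping face.
- magnet: Bystander, leave alone: yellow-bodied triangular welding magnet, 51 x 65 x 16 mm, lying flat. Origin at the centre of its underside.

How it is judged (in metres and radians):
On the way:
1. the red-banded bar lies in the cradle on both bearers beside the first bar, let go (y of loose_bar in the frame of cradle between 0.0036 and 0.0116 m and z of loose_bar in the frame of cradle between 0.0423 and 0.0523 m and x of loose_bar in the frame of cradle between -0.025 and 0.025 m and angle between the x axis of loose_bar and the x axis of cradle, either way round below 0.07 rad and linear speed of loose_bar below 0.03 m/s and contact force between the fingers and loose_bar below 0.1 N), for 0.2 s.
At the end, for the whole second after the job is handed in: At rest: the bars and the chock's toe within 4 mm of their finished places across the cradle and 5 mm in height; bars and chock within 25 mm of its middle along x and 4 degrees (chock 4.5) of its x; chock flat, sloping face to the bars (y of first_bar in the frame of cradle between 0.0315 and 0.0395 m and z of first_bar in the frame of cradle between 0.0399 and 0.0499 m and x of first_bar in the frame of cradle between -0.025 and 0.025 m and angle between the x axis of each of first_bar, loose_bar and the x axis of cradle, either way round below 0.07 rad and linear speed of each of first_bar, loose_bar below 0.03 m/s and y of loose_bar in the frame of cradle between 0.0036 and 0.0116 m and z of loose_bar in the frame of cradle between 0.0423 and 0.0523 m and x of loose_bar in the frame of cradle between -0.025 and 0.025 m and y of chock_toe in the frame of cradle between -0.0074 and 0.0006 m and z of chock_toe in the frame of cradle between 0.029 and 0.039 m and x of chock in the frame of cradle between -0.025 and 0.025 m and y of chock in the frame of cradle below -0.01 m and angle between chock's own z axis and vertical below 0.16 rad and angle between the x axis of chock and the x axis of cradle, either way round below 0.08 rad and linear speed of chock below 0.02 m/s); the robot touches nothing.
It fails at once if a bar or the chock is dropped (moves freely at over 0.6 m/s, a fall of about 2 cm) ((linear speed of loose_bar above 0.6 m/s and contact force between the fingers and loose_bar below 0.05 N) or (linear speed of first_bar above 0.6 m/s and contact force between the fingers and first_bar below 0.05 N) or (linear speed of chock above 0.6 m/s and contact force between the fingers and chock below 0.05 N)).
It fails at once if the bystander magnet is moved by more than 3 cm (distance of magnet from where it was at the start of the episode above 0.03 m).
It also fails if it takes over 53 s, if anything falls off the work surface, if the arm or the gripper's body presses on something with over 40 N, if the wrist force passes 120 N, or if a joint passes its speed limit or range.

## Robot

A 6-joint arm with a two-finger parallel gripper is mounted at the origin on a cart in front of the work surface, level with it; the furniture and walls round the work are solid. World frame = base frame: x ahead of the robot, y to its left, z up, the work surface at z = 0. Lengths are in m, angles in degrees, forces in N, time in s.
With the tool pointing down it reaches from about 0.3 to 0.75 m from the base axis. Payload 8.5 kg.
Tool frame: the origin (TCP) lies at the very end of the fingers, on their centre line; the grasp point (between the pads) lies 19 mm behind it; z points along the fingers, y is the line along which they close (so a half turn about z gives the same grasp; the last joint's range is limited). The gripper opens to 85 mm and grips with 20 to 120 N. Pads are 22 mm wide; open, the fingers measure 114 mm over their backs; the gripper's body (76 mm by 85 mm) begins 54 mm behind the grasp point. The pads swing forward as they close: fully open they stand 13 mm farther back than shut.
Start: joints at [-80.575, 21.807, 74.336, -0, 83.858, -12.336], TCP at [0.204, -0.511, 0.231] pointing down, gripper open.
Joint ranges: [-178.18, 178.18], [-50.72, 133.34], [12.68, 142.11], [-81.47, 261.47], [9.98, 163.14], [-165.26, 165.26]. Speed limits (degrees/s): [136.94, 136.94, 180, 180, 180, 180].

## Interface

Orientations are given as [roll, pitch, yaw] about the fixed x, y, z axes, in that order (R = Rz(yaw) Ry(pitch) Rx(roll)).
In Python, from rig import arm, optics, order gives the robot as it stands (arm), with the cameras (optics) and the job (order).
- The arm moves only by the tool steer_hand, called after "Request:" by a JSON object that holds its "op" and its "data". Schema: {"type":"object","properties":{"segments":{"type":"object","properties":{"ticks":{"type":"array","items":{"type":"array","items":{"type":"number"},"minItems":7,"maxItems":7},"minItems":1,"maxItems":12}},"additionalProperties":false,"required":["ticks"]},"grip_force":{"type":"number"},"only":{"type":"string"},"quiet":{"type":"boolean"},"lines":{"type":"string"}},"required":["segments"],"additionalProperties":false}. segments is an object whose key "ticks" holds a list of rows, 1 to 12 of them, each of 7 numbers: the finger opening in m, then dx, dy, dz in fractions of the full range, 1 being 0.6 m, then a rotation vector rx, ry, rz in shares of 360 degrees (1.0 is 360 degrees); each row is the pose to reach, as a shift and turn from the pose commanded when the call began, along the tool's axes at that moment; what a row does not reach only later rows make up. A row lasts 1/10 s, in which the tool goes at most 0.05 m and 8.59 degrees, less where a joint would pass 70% of its speed; a pose out of reach is approached as far as the arm can. The fingers move at their own pace and stop on an object; grip_force is the grip in N (left out, the last holds). Time passes only in rows, so rows that do not move let the fingers close. The tool returns the time, the measured TCP pose, the force, the opening and the grip force at its end. only (a regular expression) keeps the lines of the reply that match it, lines (a string "A,B") keeps lines A to B, and quiet returns only ok. No shift or turn number may pass 1 either way. Input that does not fit is refused with a message, and nothing moves.
- arm.sense(): the state, without advancing time (a new reading comes with each control period).
- optics.grab_frame(name): name is "scene" or "top"; returns the picture (400x640x3 uint8, red, green, blue); there is no depth.
- optics.camera_params(name): a dict with "fx", "fy", "cx", "cy" (pixels), "R" (3x3) and "t" (3): a world point X has camera coordinates R X + t. Camera axes: x right, y down, z forward; pixel columns grow to the right and rows downward; lengths in m; the calibration is good to about 2 mm. A picture is of the moment at which its call begins. camera_params takes no time and is no camera call.
- order.sign_off(): hands the job in; it is judged then, once.
The state is a dict: "t": time; "joint_pos": joint angles; "joint_vel": joint speeds; "joint_efforts": joint torques, N m; "position": TCP position; "ee_rot": TCP orientation; "force": force on the tool from outside, world axes, zero at the start; "wrist_torque": the same for the moment, N m; "grip_width": finger opening in m; "grip_force": force on a finger pad.
Only numpy, scipy, OpenCV 4.12 (cv2) and the standard library are available. Lean on these libraries where they do the work, as an engineer would, in place of code of your own. Each camera call takes 0.05 s, during which the arm holds its last target. There are 200 camera calls.

## Working session

There is one attempt and no reset: what is moved stays moved. The work goes in short steps, Python scripts to look and compute and a tool call to move; the robot and the scene stay as the last step left them, time stands still between calls to the robot, and variables do not carry over. Pictures are saved under pics/ and viewed, at most 10 in all, crops included, and the job is handed in when it is done.

```bash
ls; mkdir -p pics; python3 - <<'E'
from rig import arm, optics, order
import cv2,numpy as np
for n in("scene","top"):
    p=optics.camera_params(n); print(n,p)
    cv2.imwrite(f"pics/{n}0.png",optics.grab_frame(n)[:,:,::-1])
print(arm.sense())
E
```

```text
pics
rig.py
scene {'fx': 363.1018568072899, 'fy': 363.1018568072899, 'cx': 320.4689577252767, 'cy': 208.26082606103188, 'R': array([[-0.53725935, -0.84314532, -0.02140933],
       [-0.49176692,  0.33377878, -0.80421205],
       [ 0.68521361, -0.42154204, -0.59395675]]), 't': array([0.24281746, 0.3317314 , 0.60304867])}
top {'fx': 471.0740164395605, 'fy': 471.0740164395605, 'cx': 317.9874967070137, 'cy': 201.40084024343656, 'R': array([[-0.01799285, -0.99982035, -0.00596097],
       [-0.98177932,  0.01879556, -0.18909281],
       [ 0.18917088,  0.00245003, -0.98194113]]), 't': array([-0.03034377,  0.52537711,  1.40071088])}
{'t': 0.1, 'joint_pos': array([-8.05749603e+01,  2.18382690e+01,  7.43767754e+01, -1.43821621e-03,
        8.38570393e+01, -1.23344599e+01]), 'joint_vel': array([ 0.07922363, -0.07128106, -0.14373207,  0.02622038, -0.14444169,
       -0.04516428]), 'joint_efforts': array([ 3.64820196e-03, -4.49223268e+01, -2.31655222e+01, -1.56648643e-04,
        3.73526680e-03, -1.62089640e-05]), 'position': array([ 0.20385457, -0.5105678 ,  0.23078424]), 'ee_rot': array([-1.79929275e+02, -1.40016147e-02,  2.17596457e+01]), 'force': array([ 0.4015678 , -0.0412313 , -0.14148258]), 'wrist_torque': array([ 0.004464  , -0.02196496, -0.00850421]), 'grip_force': 0.0, 'grip_width': 0.08529877664886619}
```

View pics/scene0.png

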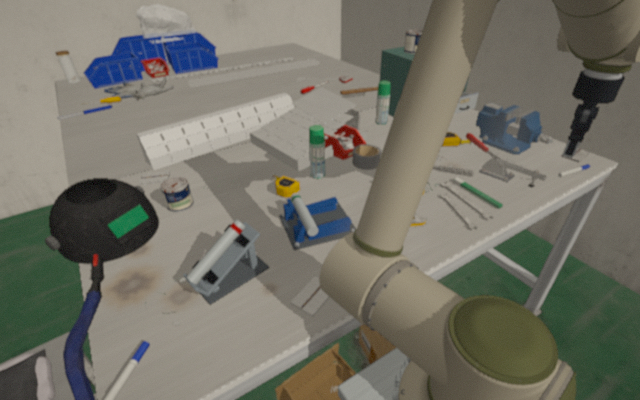

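View pics/top0.png

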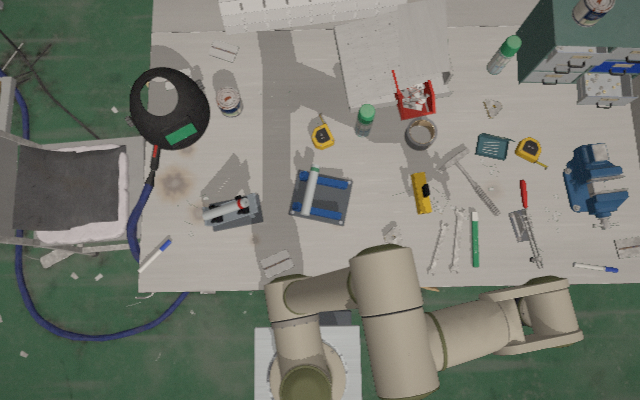

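The scene view shows the stand with the red-banded bar at about (225,250) and the cradle with the first bar at (318,220), while the arm hides the chock. The top view shows the stand at (231,210), the cradle at (321,195) and the chock at (421,193).

```bash
cat > h.py <<'E'
import numpy as np,cv2
from rig import arm, optics, order
P={n:optics.camera_params(n) for n in("scene","top")}
def ray(n,u,v):
    p=P[n];d=p["R"].T@np.array([(u-p["cx"])/p["fx"],(v-p["cy"])/p["fy"],1]);return -p["R"].T@p["t"],d/np.linalg.norm(d)
def plane(n,u,v,z):
    c,d=ray(n,u,v);return c+d*(z-c[2])/d[2]
def tri(us,ut):
    c1,d1=ray("scene",*us);c2,d2=ray("top",*ut)
    s=np.linalg.lstsq(np.c_[d1,-d2],c2-c1,rcond=None)[0]
    a,b=c1+s[0]*d1,c2+s[1]*d2
    return (a+b)/2,np.linalg.norm(a-b)
def proj(n,X):
    p=P[n];q=p["R"]@np.asarray(X)+p["t"];return np.array([p["fx"]*q[0]/q[2]+p["cx"],p["fy"]*q[1]/q[2]+p["cy"]])
def crop(n,u0,v0,u1,v1,k,f,img=None):
    im=optics.grab_frame(n) if img is None else img
    cv2.imwrite(f,cv2.resize(im[v0:v1,u0:u1,::-1],None,fx=k,fy=k,interpolation=cv2.INTER_CUBIC))
E
python3 - <<'E'
from h import *
np.set_printoptions(precision=4,suppress=True)
for n in P: print(n,ray(n,320,200)[0])
for uv in((231,210),(321,195),(421,193)): print(uv,plane("top",*uv,0.03),proj("scene",plane("top",*uv,0.03)))
a=cv2.imread("pics/top0.png")[:,:,::-1];b=cv2.imread("pics/scene0.png")[:,:,::-1]
crop("",190,150,350,240,5,"pics/c1.png",a)
crop("",175,180,365,310,4,"pics/c2.png",b)
E
```

```text
scene [-0.1196  0.3482  0.6302]
top [ 0.2503 -0.0436  1.4746]
(231, 210) [0.5065 0.2314 0.03  ] [222.5701 267.3199]
(321, 195) [ 0.5488 -0.0498  0.03  ] [316.5299 216.0546]
(421, 193) [ 0.5492 -0.3629  0.03  ] [402.9157 181.0315]
```

View pics/c1.png

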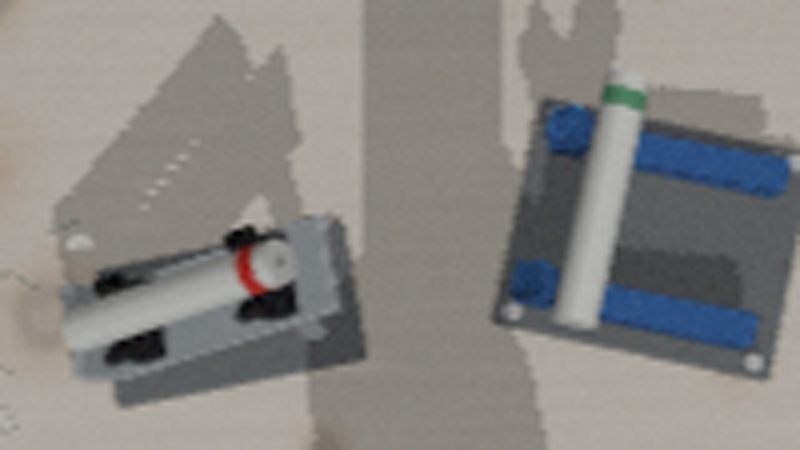

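View pics/c2.png

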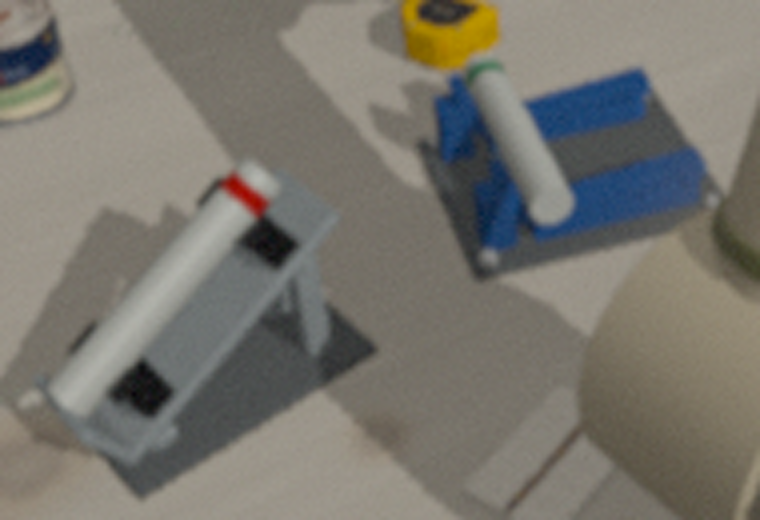

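The enlarged top view (5x, offset 190,150) shows the red bar from its low end at about (70,330) to its high end at (275,265). The first bar runs from (625,80) to (578,322), and the cradle plate corners are at about (540,97), (495,322) and (770,378). The scene crop (4x, offset 175,180) shows the red bar from (75,395) to (258,178) and the first bar from (485,75) to (550,208).

```bash
python3 - <<'E'
from h import *
a=cv2.imread("pics/top0.png")[:,:,::-1];b=cv2.imread("pics/scene0.png")[:,:,::-1]
def cs(im,p,d,L):
    for s in range(-L,L+1):
        q=np.array(p)+s*np.array(d);x=cv2.getRectSubPix(np.ascontiguousarray(im),(1,1),(float(q[0]),float(q[1])))[0,0]
        print(s,x,end=' ')
    print()
cs(a,(190+180/5,150+295/5),(.3,.95),8)
cs(a,(190+600/5,150+220/5),(1,.2),8)
cs(b,(175+150/4,180+300/4),(.77,.64),9)
cs(b,(175+520/4,180+150/4),(.9,-.43),9)
E
```

```text
-8 [79 79 81] -7 [87 89 94] -6 [117 121 124] -5 [117 118 118] -4 [127 127 125] -3 [141 142 139] -2 [156 156 153] -1 [161 162 160] 0 [167 168 166] 1 [173 173 171] 2 [172 173 170] 3 [166 168 163] 4 [141 144 142] 5 [123 127 129] 6 [119 124 126] 7 [119 123 126] 8 [119 125 128] 
-8 [66 68 70] -7 [68 68 70] -6 [80 81 80] -5 [112 113 111] -4 [138 142 138] -3 [157 159 155] -2 [170 171 167] -1 [178 179 176] 0 [179 180 176] 1 [178 178 175] 2 [169 170 167] 3 [138 137 136] 4 [89 91 92] 5 [90 94 94] 6 [88 90 92] 7 [87 91 94] 8 [90 91 93] 
-9 [125 120 111] -8 [121 119 109] -7 [116 113 105] -6 [123 122 115] -5 [137 138 131] -4 [148 150 142] -3 [158 157 150] -2 [166 166 160] -1 [173 173 166] 0 [175 175 168] 1 [172 174 167] 2 [165 166 159] 3 [159 161 153] 4 [154 156 149] 5 [145 146 139] 6 [132 133 128] 7 [116 118 115] 8 [109 114 114] 9 [109 114 115] 
-9 [41 51 69] -8 [29 51 77] -7 [32 52 81] -6 [48 62 83] -5 [72 78 86] -4 [93 94 92] -3 [105 107 101] -2 [116 118 112] -1 [129 129 124] 0 [140 141 134] 1 [145 147 139] 2 [153 154 147] 3 [157 159 151] 4 [156 157 150] 5 [143 145 142] 6 [109 116 123] 7 [ 71  85 106] 8 [ 53  72 104] 9 [ 49  73 105]
```

```bash
cat >> h.py <<'E'
def barmask(im,u0,v0,u1,v1,band,lo=125,wmin=-10,wmax=1):
    """2D bar silhouette: bright neutral pixels + coloured band; returns contour pts"""
    f=cv2.GaussianBlur(im,(0,0),0.7).astype(float);r,g,b=f[...,0],f[...,1],f[...,2]
    m=((g>lo)&(b-r>wmin)&(b-r<wmax))
    m|= (r-g>40) if band=="red" else (g-r>18)&(g-b>8)
    k=np.zeros_like(m);k[v0:v1,u0:u1]=1;m=(m&k).astype(np.uint8)
    n,l,s,_=cv2.connectedComponentsWithStats(m)
    m=(l==1+np.argmax(s[1:,4])).astype(np.uint8)
    return cv2.morphologyEx(m,cv2.MORPH_OPEN,np.ones((3,3),np.uint8))
def axis2d(m):
    v,u=np.nonzero(m);(c,s,ang)=cv2.minAreaRect(np.c_[u,v].astype(np.float32))
    bp=cv2.boxPoints((c,s,ang));e=[(bp[i]+bp[(i+1)%4])/2 for i in range(4)]
    L=[np.linalg.norm(e[0]-e[2]),np.linalg.norm(e[1]-e[3])]
    i=int(np.argmax(L));return e[i],e[i+2],L
def line3d(es,et):
    """3D line from the image axis lines of both views"""
    N=[];C=[]
    for n,(p,q) in(("scene",es),("top",et)):
        c,d1=ray(n,*p);_,d2=ray(n,*q);k=np.cross(d1,d2);N.append(k/np.linalg.norm(k));C.append(c)
    d=np.cross(*N);d/=np.linalg.norm(d)
    x=np.linalg.lstsq(np.array([N[0],N[1]]),np.array([N[0]@C[0],N[1]@C[1]]),rcond=None)[0]
    return x,d
def online(n,uv,x,d):
    c,r=ray(n,*uv);s=np.linalg.lstsq(np.c_[d,-r],c-x,rcond=None)[0];return x+s[0]*d
E
python3 - <<'E'
from h import *
np.set_printoptions(precision=4,suppress=True)
a=cv2.imread("pics/top0.png")[:,:,::-1];b=cv2.imread("pics/scene0.png")[:,:,::-1]
M={}
for name,band,rt,rs in(("red","red",(201,195,250,222),(180,216,248,290)),("green","green",(298,160,322,220),(288,192,322,240))):
    mt=barmask(a,*rt,band,120 if band=="red" else 110);ms=barmask(b,*rs,band,122 if band=="red" else 98)
    et,es=axis2d(mt),axis2d(ms);print(name,"top",et,"scene",es)
    x,d=line3d(es[:2],et[:2])
    for n,e in(("top",et),("scene",es)):
        A,B=online(n,e[0],x,d),online(n,e[1],x,d);print(n,A,B,np.linalg.norm(A-B),"mid",(A+B)/2)
    print("dir",d,"elev",np.degrees(np.arcsin(d[2])),"az",np.degrees(np.arctan2(d[1],d[0])))
    for n,im,m in(("t",a,mt),("s",b,ms)):
        o=im.copy();c,_=cv2.findContours(m,0,1);cv2.drawContours(o,c,-1,(255,0,255),1);M[name+n]=o
t1=cv2.resize(M["redt"][190:230,195:255],(390,260));t2=cv2.resize(M["greent"][160:220,280:350],(390,334))[:260]
s1=cv2.resize(M["reds"][210:290,175:260],(390,330));s2=cv2.resize(M["greens"][185:245,275:355],(390,330))
cv2.imwrite("pics/m.png",np.vstack([np.hstack([t1,t2]),np.hstack([s1,s2])])[:,:,::-1])
E
```

```text
red top (array([236.05, 205.15], dtype=float32), array([202.75, 216.25], dtype=float32), [np.float32(8.538159), np.float32(35.101273)]) scene (array([233.3872, 231.6946], dtype=float32), array([189.8755, 281.0078], dtype=float32), [np.float32(12.879567), np.float32(65.765205)])
top [0.5069 0.2019 0.108 ] [0.486  0.3153 0.0445] 0.13171833760471827 mid [0.4965 0.2586 0.0763]
scene [0.5092 0.1892 0.1151] [0.4874 0.3082 0.0485] 0.13809963241654716 mid [0.4983 0.2487 0.0818]
dir [-0.1584  0.8615 -0.4825] elev -28.84730398666975 az 100.41568617675973
green top (array([316.6266, 163.9004], dtype=float32), array([303.1826, 214.3154], dtype=float32), [np.float32(9.662369), np.float32(52.176693)]) scene (array([295.6837, 194.1893], dtype=float32), array([314.5033, 233.2761], dtype=float32), [np.float32(43.38155), np.float32(10.678551)])
top [ 0.6423 -0.038   0.0571] [0.4831 0.0055 0.0636] 0.1651804320394444 mid [ 0.5627 -0.0162  0.0603]
scene [ 0.6365 -0.0364  0.0573] [0.4556 0.013  0.0647] 0.18773149840838907 mid [ 0.546  -0.0117  0.061 ]
dir [ 0.9639 -0.2635 -0.0392] elev -2.2482543788076192 az -15.291784985425926
```

View pics/m.png

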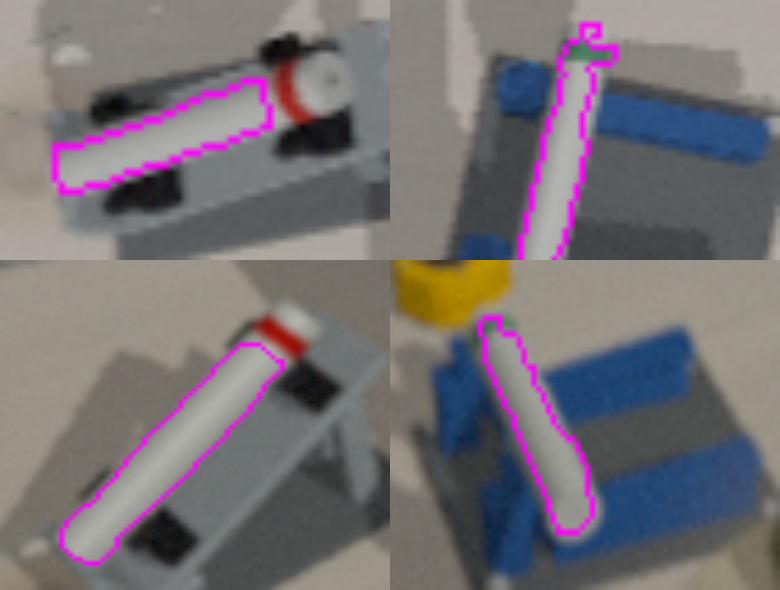

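The outlines show the red bar's mask is good along its body but stops at the red band, in both views. The green bar's mask leaks at its far end in the top view, so I'll fit the two edges along the clean part of each body.

```bash
cat >> h.py <<'E'
def edges(im,p,q,w,tol=2.2,n=15):
    """axis in the image between p and q: strongest colour step on either side near half width w, line fitted to the midpoints"""
    p,q=np.array(p,float),np.array(q,float);t=(q-p)/np.linalg.norm(q-p);nn=np.array([-t[1],t[0]])
    f=cv2.GaussianBlur(im,(0,0),0.8).astype(np.float32);f=np.dstack([f,4*(f[...,2]-f[...,0])])
    s=np.arange(-w-4,w+4.01,.1);out=[]
    for k in np.linspace(0,1,n):
        X=p+k*(q-p)+s[:,None]*nn
        v=np.stack([cv2.remap(np.ascontiguousarray(f[...,c]),X[:,0].astype(np.float32),X[:,1].astype(np.float32),cv2.INTER_LINEAR).ravel() for c in range(4)],1)
        g=np.linalg.norm(np.gradient(cv2.GaussianBlur(v,(1,11),2),axis=0),axis=1)
        e=[s[np.argmax(np.where(abs(s-z*w)<tol,g,0))] for z in(-1,1)];out.append(e)
    out=np.array(out);k=np.linspace(0,1,n);r=[]
    for j in(0,1):
        c=np.polyfit(k,out[:,j],1);ok=abs(out[:,j]-np.polyval(c,k))<.8;c=np.polyfit(k[ok],out[ok,j],1);r.append(c)
    m=(r[0]+r[1])/2;wd=np.polyval(r[1]-r[0],[0,1])
    return p+np.polyval(m,0)*nn,q+np.polyval(m,1)*nn,wd
E
python3 - <<'E'
from h import *
np.set_printoptions(precision=4,suppress=True)
a=cv2.imread("pics/top0.png")[:,:,::-1];b=cv2.imread("pics/scene0.png")[:,:,::-1]
def wpx(n,X): return P[n]["fx"]*.014/(P[n]["R"]@X+P[n]["t"])[2]
for name,X0,t0,s0 in(("red",[.5,.26,.09],((208,214.5),(233,206)),((196,274.5),(228,237.5))),("green",[.555,-.015,.055],((313.5,174),(306.7,207)),((299,203),(311,227)))):
    X0=np.array(X0);et=edges(a,*t0,wpx("top",X0));es=edges(b,*s0,wpx("scene",X0))
    print(name,"top",et,2*wpx("top",X0),"scene",es,2*wpx("scene",X0))
    x,d=line3d(es[:2],et[:2])
    d=d*np.sign(d[2] if name=="red" else d[0])
    print(" dir",d,"elev",np.degrees(np.arcsin(d[2])),"az",np.degrees(np.arctan2(d[1],d[0])))
    ends={"red":{"top":((203,216.5),(248.5,201.5)),"scene":((191,283),(242,222))},"green":{"top":((315.6,164),(305.3,215.5)),"scene":((295.5,195),(313.5,234.5))}}[name]
    for n,e in ends.items():
        A,B=online(n,e[0],x,d),online(n,e[1],x,d);print(" ",n,A,B,np.linalg.norm(A-B),"mid",(A+B)/2)
# cradle plate & bearers: blue mask in top
f=cv2.GaussianBlur(a,(0,0),.6).astype(int);m=((f[...,2]-f[...,0]>30)).astype(np.uint8);m[:, :285]=0;m[:,360:]=0;m[:155]=0;m[235:]=0
n,l,s,c=cv2.connectedComponentsWithStats(m)
for i in range(1,n):
    if s[i,4]>15:
        v,u=np.nonzero(l==i);r=cv2.minAreaRect(np.c_[u,v].astype(np.float32));print(s[i],r)
E
```

```text
red top (array([208.1618, 214.9758]), array([232.658 , 204.9941]), array([ 8.2974, 11.0674])) 9.370886721546869 scene (array([196.0147, 274.5127]), array([228.1584, 237.637 ]), array([12.1983, 11.3083])) 12.991147773475367
 dir [ 0.2368 -0.8746  0.4231] elev 25.028693237995167 az -74.85274088682928
  top [0.4832 0.313  0.0479] [0.5228 0.1667 0.1186] 0.1672628076544311 mid [0.503  0.2399 0.0832]
  scene [0.4841 0.3095 0.0496] [0.524  0.162  0.1209] 0.16864886316748973 mid [0.5041 0.2358 0.0852]
green top (array([313.2089, 173.94  ]), array([306.3101, 206.9196]), array([8.9056, 8.3375])) 9.086217050033476 scene (array([298.244, 203.378]), array([310.6443, 227.1779]), array([10.2692, 12.0242])) 10.623694924021228
 dir [ 0.9756 -0.217   0.0337] elev 1.9316922375828358 az -12.538454613906326
  top [ 0.6436 -0.0339  0.0523] [0.4826 0.002  0.0467] 0.16502876740817204 mid [ 0.5631 -0.0159  0.0495]
  scene [ 0.6392 -0.0329  0.0521] [0.4719 0.0043 0.0463] 0.17153491730907294 mid [ 0.5556 -0.0143  0.0492]
[299 171  10  10  85] ((303.5, 175.5), (9.0, 9.0), 90.0)
[317 176  31  14 261] ((332.07696533203125, 182.61538696289062), (30.986351013183594, 8.629110336303711), 11.309932708740234)
[292 202  10  10  79] ((296.5, 206.5), (9.0, 9.0), 90.0)
[310 207  32  13 253] ((325.4615478515625, 213.1923065185547), (31.574697494506836, 8.040761947631836), 11.309932708740234)
```

```bash
cat >> h.py <<'E'
def edge1(im,p,q,tol=2.5,n=25):
    p,q=np.array(p,float),np.array(q,float);t=(q-p)/np.linalg.norm(q-p);nn=np.array([-t[1],t[0]])
    f=cv2.GaussianBlur(im,(0,0),0.8).astype(np.float32);s=np.arange(-tol-1,tol+1.01,.1);o=[];k=np.linspace(.06,.94,n)
    for kk in k:
        X=(p+kk*(q-p)+s[:,None]*nn).astype(np.float32)
        v=np.stack([cv2.remap(np.ascontiguousarray(f[...,c]),X[:,0],X[:,1],cv2.INTER_LINEAR).ravel() for c in range(3)],1)
        g=np.linalg.norm(np.gradient(v,axis=0),axis=1);g=np.convolve(g,np.ones(7)/7,'same');o.append(s[np.argmax(np.where(abs(s)<tol,g,0))])
    o=np.array(o)
    for th in(1.5,.8,.5):
        m=np.median(o) if th==1.5 else np.polyval(c,k);ok=abs(o-m)<th;c=np.polyfit(k[ok],o[ok],1)
    return p+np.polyval(c,0)*nn,q+np.polyval(c,1)*nn,ok.mean()
def isect(l1,l2):
    h=lambda p:np.r_[p,1];x=np.cross(np.cross(h(l1[0]),h(l1[1])),np.cross(h(l2[0]),h(l2[1])));return x[:2]/x[2]
E
python3 - <<'E'
from h import *
np.set_printoptions(precision=4,suppress=True)
a=cv2.imread("pics/top0.png")[:,:,::-1];b=cv2.imread("pics/scene0.png")[:,:,::-1]
C=lambda x,y:((x+.5)/5-.5+190,(y+.5)/5-.5+150)
S=lambda x,y:((x+.5)/4-.5+175,(y+.5)/4-.5+180)
def wpx(n,X): return P[n]["fx"]*.014/(P[n]["R"]@X+P[n]["t"])[2]
# cradle plate
L=edge1(a,C(540,97),C(495,322));B=edge1(a,C(495,322),C(770,378));R=edge1(a,C(800,165),C(772,378));T=edge1(a,C(660,122),C(798,148))
print("ok",L[2],B[2],R[2],T[2])
c=[plane("top",*isect(*z),.008) for z in((L,B),(B,R),(R,T),(T,L))]
for i in range(4):print(c[i],np.linalg.norm(c[i]-c[i-1]))
ctr=np.mean(c,axis=0);ydir=c[0]-c[1]+c[3]-c[2];xdir=c[3]-c[0]+c[2]-c[1]
print("cradle ctr",ctr,"yaw from y",np.degrees(np.arctan2(ydir[1],ydir[0]))-90,"from x",np.degrees(np.arctan2(xdir[1],xdir[0])))
# stand plate bottom edge
e=edge1(a,C(120,405),C(365,355));p,q=[plane("top",*x,.004) for x in e[:2]];d=q-p;print("stand edge az",np.degrees(np.arctan2(d[1],d[0])),np.linalg.norm(d),e[2],p,q)
X0=np.array([.5,.245,.087])
es=edges(b,(203,266.5),(222,244.5),wpx("scene",X0));print(es,2*wpx("scene",X0))
et=edges(a,(222,210),(234.5,205.8),wpx("top",X0),1.6);print(et,2*wpx("top",X0))
x,d=line3d(es[:2],et[:2]);print(d,np.degrees(np.arcsin(d[2])),np.degrees(np.arctan2(d[1],d[0])))
for n,e in {"top":((203,216.5),(248.5,201.5)),"scene":((191,283),(242,222))}.items():
        A,Bb=online(n,e[0],x,d),online(n,e[1],x,d);print(" ",n,A,Bb,np.linalg.norm(A-Bb),"mid",(A+Bb)/2)
E
```

```text
ok 0.92 0.96 0.96 0.96
[0.4939 0.0557 0.008 ] 0.14805512229315274
[ 0.452 -0.118  0.008] 0.1786834682810433
[ 0.6005 -0.1518  0.008 ] 0.15226471468923058
[0.6387 0.0251 0.008 ] 0.18090457500494342
cradle ctr [ 0.5463 -0.0472  0.008 ] yaw from y -12.864312462064959 from x -12.395060842577779
stand edge az -79.88504143314043 0.1567746719961284 1.0 [0.4446 0.2897 0.004 ] [0.4722 0.1353 0.004 ]
(array([203.1029, 266.5889]), array([222.0197, 244.517 ]), array([12.345, 11.215])) 12.857983735185396
(array([221.6839, 209.0592]), array([234.2285, 204.9919]), array([10.3667, 10.6467])) 9.351559379101978
[-0.1374  0.8459 -0.5154] -31.025152630451128 99.22807435283575
  top [0.4908 0.3184 0.0349] [0.516  0.1629 0.1296] 0.18377862969411976 mid [0.5034 0.2406 0.0823]
  scene [0.4923 0.3087 0.0408] [0.5157 0.165  0.1284] 0.1699171403226767 mid [0.504  0.2368 0.0846]
```

```bash
cat >> h.py <<'E'
from scipy.spatial.transform import Rotation as Ro
def tool(xdir,zdir):
    z=np.array(zdir,float);z/=np.linalg.norm(z);x=np.array(xdir,float);x-=x@z*z;x/=np.linalg.norm(x);return np.c_[x,np.cross(z,x),z]
def delta(pos,R,p0=None,R0=None,lab=""):
    s=arm.sense()
    if R0 is None:R0=Ro.from_euler("xyz",s["ee_rot"],degrees=True).as_matrix()
    if p0 is None:p0=s["position"]
    d=R0.T@(np.array(pos)-p0);r=Ro.from_matrix(R0.T@R).as_rotvec(degrees=True)
    print(lab,"d",np.round(d,4),"r",np.round(r,2),"dist %.3f ang %.1f"%(np.linalg.norm(d),np.linalg.norm(r)))
az=np.radians(-80);hh=np.array([np.cos(az),np.sin(az),0]);Z=np.array([0,0,1.])
BA=np.cos(np.pi/6)*hh+.5*Z            # red bar axis, rising
RG=tool(-BA,.5*hh-np.cos(np.pi/6)*Z)  # grasp attitude
CC=np.array([.5463,-.0472,0]);CY=np.radians(-12.6)
CR=np.array([[np.cos(CY),-np.sin(CY),0],[np.sin(CY),np.cos(CY),0],[0,0,1]])
cr=lambda *p:CC+CR@np.array(p)
RC=tool(-CR[:,0],[0,0,-1])            # place attitude, tool straight down
E
python3 - <<'E'
from h import *
np.set_printoptions(precision=4,suppress=True)
et=((215.8,208.3+3.3),(235.8,208.3-3.3));es=((203.1,266.6),(222.02,244.5))
x,d=line3d(es,et);d*=np.sign(d[2]);print(d,np.degrees(np.arcsin(d[2])),np.degrees(np.arctan2(d[1],d[0])))
for y in(.235,.2387):
  print(x+d*(y-x[1])/d[1])
for n,e in {"top":((203,216.5),(248.5,201.5)),"scene":((191,283),(242,222))}.items():
    A,B=online(n,e[0],x,d),online(n,e[1],x,d);print(n,A,B,np.linalg.norm(A-B),(A+B)/2)
R0=Ro.from_euler("xyz",[180,0,21.76],degrees=True).as_matrix()
via=tool([np.cos(1.05),np.sin(1.05),0],[0,0,-1])
delta([.54,-.1,.30],via,lab="via")
print(Ro.from_matrix(RG).as_euler("xyz",degrees=True))
E
```

```text
[ 0.1441 -0.8475  0.5109] 30.721410592870278 -80.35240196782985
[0.502  0.235  0.0881]
[0.5013 0.2387 0.0859]
top [0.4881 0.3167 0.0389] [0.5144 0.1622 0.132 ] 0.18229799604109012 [0.5012 0.2394 0.0854]
scene [0.4894 0.3089 0.0436] [0.5138 0.1656 0.13  ] 0.16909046348645287 [0.5016 0.2372 0.0868]
via d [ 0.4644 -0.2568 -0.0688] r [ -0.06  -0.04 -38.4 ] dist 0.535 ang 38.4
[180.  30. 100.]
```

The rows are not in the units I measure in: shifts go in shares of 0.6 m and turns go in shares of 360 degrees. I convert before sending: 0.464 m is 0.7733, -0.257 m is -0.4283, -38.4 degrees is -0.1067.

Request:
{"op": "steer_hand", "data": {"segments": {"ticks":[[0.085, 0.7733, -0.4283, -0.115, 0, 0, -0.1067], [0.085, 0.7733, -0.4283, -0.115, 0, 0, -0.1067], [0.085, 0.7733, -0.4283, -0.115, 0, 0, -0.1067], [0.085, 0.7733, -0.4283, -0.115, 0, 0, -0.1067], [0.085, 0.7733, -0.4283, -0.115, 0, 0, -0.1067], [0.085, 0.7733, -0.4283, -0.115, 0, 0, -0.1067], [0.085, 0.7733, -0.4283, -0.115, 0, 0, -0.1067], [0.085, 0.7733, -0.4283, -0.115, 0, 0, -0.1067], [0.085, 0.7733, -0.4283, -0.115, 0, 0, -0.1067], [0.085, 0.7733, -0.4283, -0.115, 0, 0, -0.1067], [0.085, 0.7733, -0.4283, -0.115, 0, 0, -0.1067], [0.085, 0.7733, -0.4283, -0.115, 0, 0, -0.1067]]}, "grip_force": 40}}

```text
t: 1.3
position: [0.5413, -0.0969, 0.3002]
ee_rot: [180.0, -0.0, 60.4]
force: [0.0, -0.4, -0.2]
grip_width: 0.0854
grip_force: 0.0
```

```bash
python3 - <<'E'
from h import *
mid=np.array([.5014,.238,.0875]);g=mid+.019*RG[:,2]
delta(g-.12*RG[:,2],RG,lab="pre")
print(np.round(arm.sense()["joint_pos"],1))
E
```

```text
pre d [ 0.3104 -0.2321  0.1255] r [-10.34 -28.83 -38.65] dist 0.407 ang 49.3
[-22.5  19.6  66.4   0.   94.    7.1]
```

Scaled: 0.31 m is 0.5167, 0.1255 m is 0.2092, -38.65 degrees is -0.1074.

Request:
{"op": "steer_hand", "data": {"segments": {"ticks":[[0.085, 0.5167, -0.3867, 0.2092, -0.0287, -0.0801, -0.1074], [0.085, 0.5167, -0.3867, 0.2092, -0.0287, -0.0801, -0.1074], [0.085, 0.5167, -0.3867, 0.2092, -0.0287, -0.0801, -0.1074], [0.085, 0.5167, -0.3867, 0.2092, -0.0287, -0.0801, -0.1074], [0.085, 0.5167, -0.3867, 0.2092, -0.0287, -0.0801, -0.1074], [0.085, 0.5167, -0.3867, 0.2092, -0.0287, -0.0801, -0.1074], [0.085, 0.5167, -0.3867, 0.2092, -0.0287, -0.0801, -0.1074], [0.085, 0.5167, -0.3867, 0.2092, -0.0287, -0.0801, -0.1074], [0.085, 0.5167, -0.3867, 0.2092, -0.0287, -0.0801, -0.1074], [0.085, 0.5167, -0.3867, 0.2092, -0.0287, -0.0801, -0.1074], [0.085, 0.5167, -0.3867, 0.2092, -0.0287, -0.0801, -0.1074]]}}}

```text
t: 2.4
position: [0.4929, 0.283, 0.1751]
ee_rot: [-180.0, 30.1, 99.7]
force: [-0.4, -0.7, -0.0]
grip_width: 0.0851
grip_force: 0.0
```

```bash
python3 - <<'E'
from h import *
mid=np.array([.5014,.238,.0875]);g=mid+.019*RG[:,2]
delta(g,RG,lab="grasp")
a=optics.grab_frame("top");b=optics.grab_frame("scene")
cv2.imwrite("pics/top1.png",a[:,:,::-1]);cv2.imwrite("pics/scene1.png",b[:,:,::-1])
k=lambda im,u,v:cv2.resize(im[v:v+100,u:u+130],(390,300),interpolation=cv2.INTER_CUBIC)
cv2.imwrite("pics/v1.png",np.vstack([np.hstack([k(a,170,150),k(b,160,180)]),np.hstack([k(a,350,150),k(b,350,130)])])[:,:,::-1])
E
```

```text
grasp d [0.0043 0.0009 0.1178] r [-0.19  0.05 -0.27] dist 0.118 ang 0.3
```

View pics/v1.png

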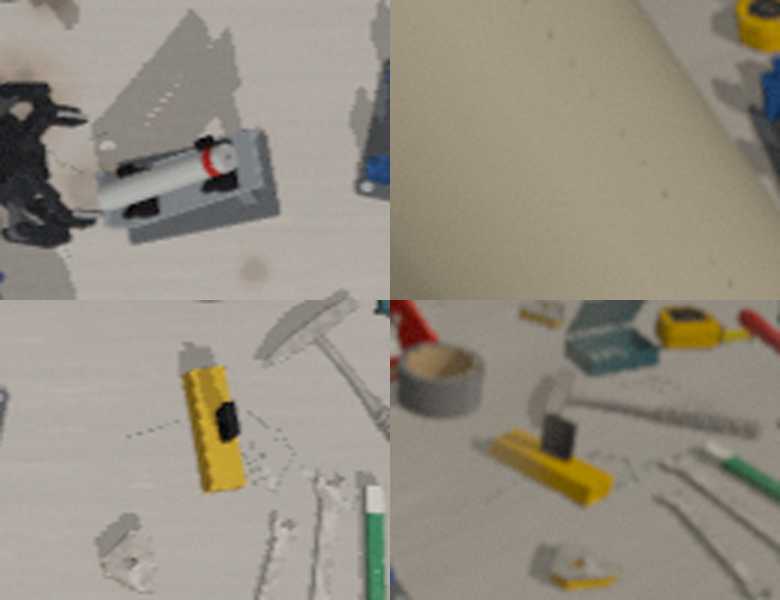

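The hand is above the low side of the bar, with finger tips at about (80,118) and (90,215) in the upper-left crop. The chock is clear in both views, at (215,430) in the lower-left crop and (550,465) in the lower-right one. The black rib is on its -y side, so the slope faces +y, and the magnet is near (125,555).

```bash
python3 - <<'E'
from h import *
np.set_printoptions(precision=4,suppress=True)
s=arm.sense();R=Ro.from_euler("xyz",s["ee_rot"],degrees=True).as_matrix()
print(proj("top",s["position"]-.01*R[:,2]),"seen ~",(198.3,205.7), R[:,1])
for q in(-.05,.05):print(proj("top",s["position"]-.011*R[:,2]+q*R[:,1]))
# chock: yellow mask / rib in both views
for n,f,u0,v0,u1,v1 in(("top","pics/top1.png",405,165,440,220),("scene","pics/scene1.png",378,170,430,200)):
    im=cv2.imread(f)[:,:,::-1].astype(int);im=cv2.GaussianBlur(im.astype(np.uint8),(0,0),.6).astype(int)
    y=((im[...,0]-im[...,2]>45)).astype(np.uint8);k=(im.max(2)<75).astype(np.uint8)
    for nm,m in(("yellow",y),("rib",k)):
        w=np.zeros_like(m);w[v0:v1,u0:u1]=m[v0:v1,u0:u1]
        if nm=="rib" and n=="scene": w*=0;w[165:186,395:418]=m[165:186,395:418]
        nn,l,st,c=cv2.connectedComponentsWithStats(w);i=1+np.argmax(st[1:,4]);v,u=np.nonzero(l==i)
        pts=np.c_[u,v].astype(np.float32);print(n,nm,st[i],c[i],cv2.minAreaRect(pts),cv2.approxPolyDP(cv2.convexHull(pts),1.5,True).reshape(-1,2).tolist())
E
```

```text
[200.3907 205.9515] seen ~ (198.3, 205.7) [0.986  0.167  0.0003]
[202.6285 223.3972]
[197.6766 188.7066]
top yellow [411 172  22  43 557] [420.5619 193.2442] ((421.0868225097656, 192.79623413085938), (41.894927978515625, 15.11166000366211), 79.3803482055664) [[430.0, 212.0], [420.0, 214.0], [417.0, 212.0], [411.0, 179.0], [413.0, 173.0], [424.0, 172.0], [432.0, 210.0]]
top rib [422 184   8  13  71] [425.2817 190.0563] ((425.2647399902344, 190.058837890625), (11.884245872497559, 6.305926322937012), 75.96376037597656) [[424.0, 196.0], [422.0, 190.0], [425.0, 184.0], [427.0, 184.0], [429.0, 193.0]]
scene yellow [384 172  41  27 504] [404.4107 185.6667] ((403.9000549316406, 185.20001220703125), (42.0380744934082, 13.86362075805664), 26.56505012512207) [[424.0, 192.0], [419.0, 197.0], [414.0, 198.0], [385.0, 182.0], [384.0, 178.0], [392.0, 172.0], [424.0, 188.0]]
scene rib [401 169  10  14 110] [405.6818 175.5273] ((405.5, 175.5), (13.0, 9.0), 90.0) [[409.0, 182.0], [401.0, 179.0], [403.0, 169.0], [410.0, 172.0]]
```

Request:
{"op": "steer_hand", "data": {"segments": {"ticks":[[0.085, 0.0067, 0.0017, 0.0667, 0, 0, 0], [0.085, 0.0067, 0.0017, 0.1333, 0, 0, 0], [0.085, 0.0067, 0.0017, 0.1667, 0, 0, 0], [0.085, 0.0067, 0.0017, 0.1883, 0, 0, 0], [0.085, 0.0067, 0.0017, 0.1967, 0, 0, 0], [0.085, 0.0067, 0.0017, 0.1967, 0, 0, 0]]}}}

```text
t: 3.1
position: [0.5032, 0.2287, 0.071]
ee_rot: [-180.0, 30.0, 99.7]
force: [-0.1, 0.4, -0.4]
grip_width: 0.0846
grip_force: 0.0
```

Request:
{"op": "steer_hand", "data": {"segments": {"ticks":[[0.02, 0, 0, 0, 0, 0, 0], [0.02, 0, 0, 0, 0, 0, 0], [0.02, 0, 0, 0, 0, 0, 0], [0.02, 0, 0, 0, 0, 0, 0], [0.02, 0, 0, 0, 0, 0, 0], [0.02, 0, 0, 0, 0, 0, 0], [0.02, 0, 0, 0, 0, 0, 0]]}, "grip_force": 40}}

```text
t: 3.8
position: [0.5003, 0.2295, 0.0712]
ee_rot: [-179.6, 30.1, 99.8]
force: [-13.8, 2.0, 9.3]
grip_width: 0.0267
grip_force: 39.4
```

Request:
{"op": "steer_hand", "data": {"segments": {"ticks":[[0.02, 0, -0.005, 0, 0, 0, 0], [0.02, 0, -0.005, -0.005, 0, 0, 0], [0.02, 0, -0.005, -0.0333, 0, 0, 0], [0.02, 0, -0.005, -0.0833, 0, 0, 0], [0.02, 0, -0.005, -0.1333, 0, 0, 0], [0.02, 0, -0.005, -0.1833, 0, 0, 0], [0.02, 0, -0.005, -0.1833, 0, 0, 0]]}}}

```text
t: 4.5
position: [0.4912, 0.2854, 0.1686]
ee_rot: [179.7, 29.9, 99.7]
force: [0.6, -0.2, -3.2]
grip_width: 0.027
grip_force: 40.1
```

```bash
python3 - <<'E'
from h import *
print(np.round(arm.sense()["joint_pos"],1))
delta(cr(0,-.018,.25),RC,lab="over cradle")
a=optics.grab_frame("top");b=optics.grab_frame("scene")
cv2.imwrite("pics/v2.png",np.hstack([cv2.resize(a[140:250,170:300],(390,330)),cv2.resize(b[130:290,160:350],(390,330))])[:,:,::-1])
E
```

```text
[ 30.5  33.6  70.5 -27.9  87.4  24.9]
over cradle d [-0.3473 -0.009   0.1057] r [-17.36  26.47 -66.03] dist 0.363 ang 73.2
```

View pics/v2.png

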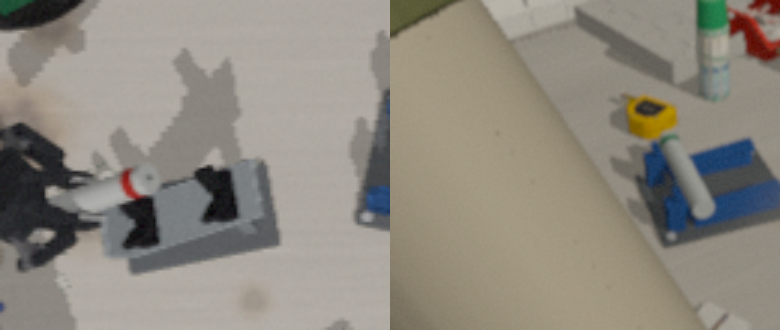

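The bar is lifted clear of both saddles and held by its middle. The top crop shows its high end at about (145,180).

The rows are not in the units I measure in: shifts go in shares of 0.6 m and turns go in shares of 360 degrees. I convert before sending: -0.347 m is -0.5783, 0.106 m is 0.1767, -66.03 degrees is -0.1834.

Request:
{"op": "steer_hand", "data": {"segments": {"ticks":[[0.02, -0.5783, -0.015, 0.1767, -0.0482, 0.0735, -0.1834], [0.02, -0.5783, -0.015, 0.1767, -0.0482, 0.0735, -0.1834], [0.02, -0.5783, -0.015, 0.1767, -0.0482, 0.0735, -0.1834], [0.02, -0.5783, -0.015, 0.1767, -0.0482, 0.0735, -0.1834], [0.02, -0.5783, -0.015, 0.1767, -0.0482, 0.0735, -0.1834], [0.02, -0.5783, -0.015, 0.1767, -0.0482, 0.0735, -0.1834], [0.02, -0.5783, -0.015, 0.1767, -0.0482, 0.0735, -0.1834], [0.02, -0.5783, -0.015, 0.1767, -0.0482, 0.0735, -0.1834], [0.02, -0.5783, -0.015, 0.1767, -0.0482, 0.0735, -0.1834], [0.02, -0.5783, -0.015, 0.1767, -0.0482, 0.0735, -0.1834], [0.02, -0.5783, -0.015, 0.1767, -0.0482, 0.0735, -0.1834], [0.02, -0.5783, -0.015, 0.1767, -0.0482, 0.0735, -0.1834]]}}}

```text
t: 5.8
position: [0.5409, -0.0666, 0.2462]
ee_rot: [-179.7, -0.4, 167.0]
force: [-0.8, 0.3, -3.4]
grip_width: 0.027
grip_force: 40.2
```

```bash
python3 - <<'E'
from h import *
np.set_printoptions(precision=4,suppress=True)
delta(cr(0,-.018,.25),RC,lab="res")
a=optics.grab_frame("top");b=optics.grab_frame("scene")
cv2.imwrite("pics/v3.png",np.hstack([cv2.resize(a[130:240,255:385],(390,330)),cv2.resize(b[120:280,230:420],(390,330))])[:,:,::-1])
s=arm.sense();R=Ro.from_euler("xyz",s["ee_rot"],degrees=True).as_matrix()
print(proj("top",s["position"]-.019*R[:,2]),proj("scene",s["position"]-.019*R[:,2]))
E
```

```text
res d [-0.001   0.0021 -0.0038] r [-0.3  -0.36 -0.35] dist 0.004 ang 0.6
[327.0648 179.6254] [321.2126 134.9871]
```

View pics/v3.png

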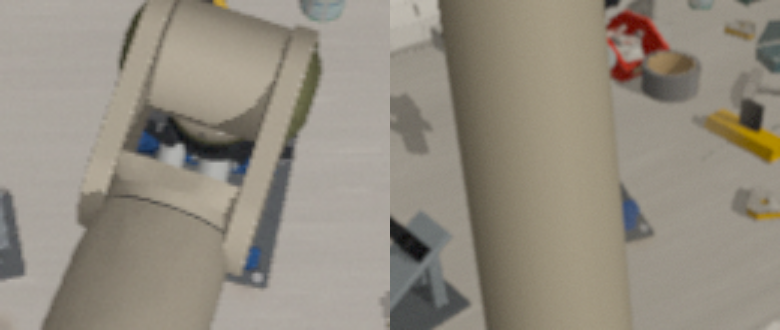

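The arm hides most of this. In the top crop the bars' near ends show side by side at (172,155) for the first and (215,165) for the held one, with a gap between them and parallel as planned.

Scaled: 0.205 m is 0.3417, 0.002 m is 0.0033, -0.35 degrees is -0.001.

Request:
{"op": "steer_hand", "data": {"segments": {"ticks":[[0.02, -0.0017, 0.0033, 0.075, 0, 0, -0.001], [0.02, -0.0017, 0.0033, 0.15, -0.0008, -0.0008, -0.001], [0.02, -0.0017, 0.0033, 0.2167, -0.0008, -0.0008, -0.001], [0.02, -0.0017, 0.0033, 0.2667, -0.0008, -0.0008, -0.001], [0.02, -0.0017, 0.0033, 0.3083, -0.0008, -0.0008, -0.001], [0.02, -0.0017, 0.0033, 0.3333, -0.0008, -0.0008, -0.001], [0.02, -0.0017, 0.0033, 0.3417, -0.0008, -0.0008, -0.001], [0.02, -0.0017, 0.0033, 0.3417, -0.0008, -0.0008, -0.001]]}}}

```text
t: 6.7
position: [0.5418, -0.0648, 0.0426]
ee_rot: [180.0, 0.0, 167.7]
force: [0.1, -0.2, -2.9]
grip_width: 0.0269
grip_force: 40.2
```

Request:
{"op": "steer_hand", "data": {"segments": {"ticks":[[0.02, 0, 0, 0.0017, 0, 0, 0], [0.02, 0, 0, 0.0033, 0, 0, 0], [0.02, 0, 0, 0.005, 0, 0, 0], [0.02, 0, 0, 0.0067, 0, 0, 0], [0.02, 0, 0, 0.0067, 0, 0, 0]]}}}

```text
t: 7.2
position: [0.542, -0.0655, 0.0388]
ee_rot: [180.0, 0.1, 167.6]
force: [-0.3, 0.4, -3.2]
grip_width: 0.0269
grip_force: 40.2
```

Scaled: 0.006 m is 0.01, 0.005 m is 0.0083.

Request:
{"op": "steer_hand", "data": {"segments": {"ticks":[[0.02, 0, 0, 0.0033, 0, 0, 0], [0.02, 0, 0, 0.0067, 0, 0, 0], [0.02, 0, 0, 0.0083, 0, 0, 0], [0.02, 0, 0, 0.01, 0, 0, 0], [0.02, 0, 0, 0.01, 0, 0, 0]]}}}

```text
t: 7.7
position: [0.5419, -0.0655, 0.0327]
ee_rot: [180.0, 0.1, 167.6]
force: [0.2, -0.3, -3.3]
grip_width: 0.0267
grip_force: 40.2
```

Request:
{"op": "steer_hand", "data": {"segments": {"ticks":[[0.02, 0, 0, 0.0017, 0, 0, 0], [0.02, 0, 0, 0.0033, 0, 0, 0], [0.02, 0, 0, 0.0033, 0, 0, 0]]}}}

```text
t: 8.0
position: [0.542, -0.0655, 0.0307]
ee_rot: [180.0, 0.1, 167.6]
force: [0.5, -0.2, -3.6]
grip_width: 0.0264
grip_force: 40.2
```

```bash
python3 -c "
from rig import arm, optics, order; s=arm.sense(); print(s['wrist_torque'],s['force'])"
```

```text
[-0.02637218  0.05289355  0.04011579] [ 0.48321199 -0.22593608 -3.56425644]
```

Scaled: 0.002 m is 0.0033, 0.001 m is 0.0017.

Request:
{"op": "steer_hand", "data": {"segments": {"ticks":[[0.02, 0, 0, 0.0017, 0, 0, 0], [0.02, 0, 0, 0.0033, 0, 0, 0], [0.02, 0, 0, 0.0033, 0, 0, 0]]}}}

```text
t: 8.3
position: [0.5421, -0.0655, 0.0295]
ee_rot: [180.0, 0.1, 167.7]
force: [-1.8, 1.1, 3.8]
grip_width: 0.0266
grip_force: 41.0
```

Request:
{"op": "steer_hand", "data": {"segments": {"ticks":[[0.02, 0, 0, 0.0017, 0, 0, 0], [0.02, 0, 0, 0.0033, 0, 0, 0], [0.02, 0, 0, 0.0033, 0, 0, 0]]}}}

```text
t: 8.6
position: [0.5422, -0.0655, 0.0293]
ee_rot: [180.0, 0.2, 167.7]
force: [-8.3, 1.8, 23.4]
grip_width: 0.0268
grip_force: 42.8
```

Request:
{"op": "steer_hand", "data": {"segments": {"ticks":[[0.02, 0, 0, -0.0042, 0, 0, 0], [0.02, 0, 0, -0.0042, 0, 0, 0], [0.03, 0, 0, -0.0042, 0, 0, 0], [0.034, 0, 0, -0.0042, 0, 0, 0], [0.038, 0, 0, -0.0042, 0, 0, 0], [0.04, 0, 0, -0.0042, 0, 0, 0], [0.04, 0, 0, -0.0042, 0, 0, 0], [0.04, 0, 0, -0.0042, 0, 0, 0], [0.04, 0, 0, -0.0042, 0, 0, 0]]}, "grip_force": 20}}

```text
t: 9.5
position: [0.542, -0.0655, 0.0293]
ee_rot: [180.0, 0.1, 167.6]
force: [-1.0, 0.3, -0.6]
grip_width: 0.0397
grip_force: 0.1
```

Scaled: -0.17 m is -0.2833, -0.14 m is -0.2333.

Request:
{"op": "steer_hand", "data": {"segments": {"ticks":[[0.04, 0, 0, -0.0133, 0, 0, 0], [0.04, 0, 0, -0.0267, 0, 0, 0], [0.04, 0, 0, -0.04, 0, 0, 0], [0.04, 0, 0, -0.0533, 0, 0, 0], [0.04, 0, 0, -0.0667, 0, 0, 0], [0.04, 0, 0, -0.1, 0, 0, 0], [0.04, 0, 0, -0.1667, 0, 0, 0], [0.06, 0, 0, -0.2333, 0, 0, 0], [0.085, 0, 0, -0.2833, 0, 0, 0], [0.085, 0, 0, -0.2833, 0, 0, 0]]}}}

```text
t: 10.5
position: [0.5432, -0.066, 0.204]
ee_rot: [-180.0, 0.6, 167.7]
force: [-0.1, -0.5, -0.7]
grip_width: 0.0815
grip_force: 0.0
```

```bash
python3 - <<'E'
from h import *
np.set_printoptions(precision=4,suppress=True)
# chock: base-outline and rib from frame 1
im=cv2.imread("pics/top1.png")[:,:,::-1];sc=cv2.imread("pics/scene1.png")[:,:,::-1]
# rib top quad: triangulate rib centroid; body long edges for yaw at z=0/22 mm
X,g=tri((405.5,175.5),(425.3,190.1));print("rib centre",X,"gap",g)
# left (toe) edge at table z=0 and right upper edge z=22
C=lambda x,y:((x+.5)/3-.5+350,(y+.5)/3-.5+150)
l=edge1(im,C(183,372-300),C(205,490-300),2);r=edge1(im,C(222,367-300),C(243,486-300),2)
for e,z in((l,0),(r,.022)):
    p,q=plane("top",*e[0],z),plane("top",*e[1],z);d=p-q;print(e[2],p,q,(p+q)/2,np.degrees(np.arctan2(d[1],d[0])),np.linalg.norm(d))
S=lambda x,y:((x-390+.5)/3-.5+350,(y-300+.5)/3-.5+130)
t=edge1(sc,S(490,460),S(585,504),2)
p,q=plane("scene",*t[0],0),plane("scene",*t[1],0);d=p-q;print("scene toe edge",t[2],p,q,np.degrees(np.arctan2(d[1],d[0])),np.linalg.norm(d))
E
```

```text
rib centre [ 0.5545 -0.3747  0.0432] gap 0.0025006270469079867
0.92 [ 0.6193 -0.3381  0.    ] [ 0.4904 -0.3536  0.    ] [ 0.5549 -0.3458  0.    ] 6.870525691908418 0.12974865567859548
0.64 [ 0.6189 -0.3781  0.022 ] [ 0.4912 -0.3943  0.022 ] [ 0.5551 -0.3862  0.022 ] 7.208893134518945 0.12867295323055844
scene toe edge 0.96 [ 0.6131 -0.3428  0.    ] [ 0.491  -0.3594  0.    ] 7.734956680737679 0.12321353079387065
```

```bash
cat >> h.py <<'E'
ya=np.radians(7.2);RK=tool([-np.cos(ya),-np.sin(ya),0],[0,0,-1]);RIB=np.array([.555,-.3747,0])
E
python3 - <<'E'
from h import *
delta(RIB+[0,0,.14],RK)
E
```

```text
d [-0.0769 -0.299   0.0649] r [ -0.12   0.55 -19.54] dist 0.316 ang 19.6
```

Scaled: -0.299 m is -0.4983, -0.077 m is -0.1283, -19.54 degrees is -0.0543.

Request:
{"op": "steer_hand", "data": {"segments": {"ticks":[[0.085, -0.1283, -0.4983, 0.1083, -0.0003, 0.0015, -0.0543], [0.085, -0.1283, -0.4983, 0.1083, -0.0003, 0.0015, -0.0543], [0.085, -0.1283, -0.4983, 0.1083, -0.0003, 0.0015, -0.0543], [0.085, -0.1283, -0.4983, 0.1083, -0.0003, 0.0015, -0.0543], [0.085, -0.1283, -0.4983, 0.1083, -0.0003, 0.0015, -0.0543], [0.085, -0.1283, -0.4983, 0.1083, -0.0003, 0.0015, -0.0543], [0.085, -0.1283, -0.4983, 0.1083, -0.0003, 0.0015, -0.0543], [0.085, -0.1283, -0.4983, 0.1083, -0.0003, 0.0015, -0.0543], [0.085, -0.1283, -0.4983, 0.1083, -0.0003, 0.0015, -0.0543]]}}}

```text
t: 11.4
position: [0.5528, -0.3736, 0.1336]
ee_rot: [179.7, -0.5, -172.8]
force: [-0.1, 0.8, 0.4]
grip_width: 0.085
grip_force: 0.0
```

```bash
python3 - <<'E'
from h import *
delta(RIB+[0,0,.029],RK)
a=optics.grab_frame("top");b=optics.grab_frame("scene")
cv2.imwrite("pics/top2.png",a[:,:,::-1]);cv2.imwrite("pics/scene2.png",b[:,:,::-1])
k=lambda im,u,v:cv2.resize(im[v:v+100,u:u+130],(390,300),interpolation=cv2.INTER_CUBIC)
cv2.imwrite("pics/v4.png",np.vstack([np.hstack([k(a,260,140),k(b,260,170)]),np.hstack([k(a,350,150),k(b,350,130)])])[:,:,::-1])
E
```

```text
 d [-0.0029 -0.0019  0.1045] r [ 0.3  -0.48 -0.03] dist 0.105 ang 0.6
```

View pics/v4.png

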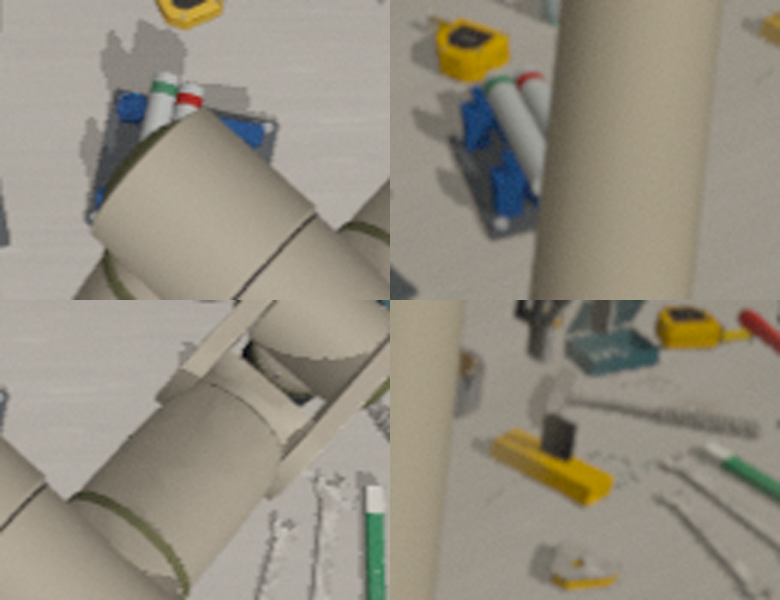

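The two bars lie side by side and touching. In the top crop the green band is at (165,88) and the red at (190,98), and the rolled-in bar is parallel. The chock is untouched, with the open gripper above it.

Scaled: 0.1 m is 0.1667, 0.09 m is 0.15, -0.48 degrees is -0.0013.

Request:
{"op": "steer_hand", "data": {"segments": {"ticks":[[0.085, -0.005, -0.0033, 0.0667, 0.0008, -0.0013, 0], [0.085, -0.005, -0.0033, 0.1167, 0.0008, -0.0013, 0], [0.085, -0.005, -0.0033, 0.15, 0.0008, -0.0013, 0], [0.085, -0.005, -0.0033, 0.1667, 0.0008, -0.0013, 0], [0.085, -0.005, -0.0033, 0.1667, 0.0008, -0.0013, 0]]}, "grip_force": 40}}

```text
t: 12.0
position: [0.5555, -0.3743, 0.0336]
ee_rot: [-180.0, -0.0, -172.8]
force: [-0.7, -0.3, -0.3]
grip_width: 0.0849
grip_force: 0.0
```

```bash
python3 -c "
from h import *
delta(RIB+[0,0,.029],RK)"
```

```text
 d [ 0.0006 -0.0004  0.0046] r [-0.   -0.02  0.05] dist 0.005 ang 0.1
```

Scaled: 0.003 m is 0.005.

Request:
{"op": "steer_hand", "data": {"segments": {"ticks":[[0.085, 0, 0, 0.005, 0, 0, 0], [0.005, 0, 0, 0.005, 0, 0, 0], [0.005, 0, 0, 0.005, 0, 0, 0], [0.005, 0, 0, 0.005, 0, 0, 0], [0.005, 0, 0, 0.005, 0, 0, 0], [0.005, 0, 0, 0.005, 0, 0, 0], [0.005, 0, 0, 0.005, 0, 0, 0], [0.005, 0, 0, 0.005, 0, 0, 0], [0.005, 0, 0, 0.005, 0, 0, 0]]}, "grip_force": 60}}

```text
t: 12.9
position: [0.5556, -0.3756, 0.0314]
ee_rot: [-179.9, 0.1, -172.8]
force: [-0.3, -1.4, 3.4]
grip_width: 0.0133
grip_force: 59.0
```

```bash
python3 -c "
from rig import arm, optics, order; s=arm.sense(); print(s['wrist_torque'],s['joint_pos'])"
```

```text
[-0.05451666  0.09792749 -0.01511453] [-4.41430502e+01  4.40417581e+01  6.80260102e+01 -2.05738039e-02
  6.78122209e+01 -1.41317960e+02]
```

Scaled: -0.12 m is -0.2, -0.09 m is -0.15.

Request:
{"op": "steer_hand", "data": {"segments": {"ticks":[[0.005, 0, 0, -0.0083, 0, 0, 0], [0.005, 0, 0, -0.0333, 0, 0, 0], [0.005, 0, 0, -0.0833, 0, 0, 0], [0.005, 0, 0, -0.15, 0, 0, 0], [0.005, 0, 0, -0.2, 0, 0, 0], [0.005, 0, 0, -0.2, 0, 0, 0]]}}}

```text
t: 13.5
position: [0.5566, -0.3761, 0.1556]
ee_rot: [-179.6, 0.3, -172.8]
force: [0.5, -0.5, -3.0]
grip_width: 0.0132
grip_force: 58.8
```

```bash
cat >> h.py <<'E'
t5=np.radians(5);yd=CR@[0,np.cos(t5),-np.sin(t5)];zn=CR@[0,np.sin(t5),np.cos(t5)]
RP=tool(-CR[:,0],-zn)
def chock_tcp(toe_y,up=0): return cr(0,toe_y,.030+(.045-toe_y)*np.tan(t5))-.031*yd+(.0314+up)*zn
E
python3 - <<'E'
from h import *
delta(chock_tcp(-.0214,.09),RP)
print(arm.sense()["grip_width"])
E
```

```text
 d [-0.0169  0.2883 -0.0058] r [ 4.6   1.25 19.77] dist 0.289 ang 20.3
0.013165897411672536
```

Scaled: 0.288 m is 0.48, -0.017 m is -0.0283, 4.6 degrees is 0.0128.

Request:
{"op": "steer_hand", "data": {"segments": {"ticks":[[0.005, -0.0283, 0.48, -0.01, 0.0128, 0.0035, 0.0549], [0.005, -0.0283, 0.48, -0.01, 0.0128, 0.0035, 0.0549], [0.005, -0.0283, 0.48, -0.01, 0.0128, 0.0035, 0.0549], [0.005, -0.0283, 0.48, -0.01, 0.0128, 0.0035, 0.0549], [0.005, -0.0283, 0.48, -0.01, 0.0128, 0.0035, 0.0549], [0.005, -0.0283, 0.48, -0.01, 0.0128, 0.0035, 0.0549], [0.005, -0.0283, 0.48, -0.01, 0.0128, 0.0035, 0.0549], [0.005, -0.0283, 0.48, -0.01, 0.0128, 0.0035, 0.0549], [0.005, -0.0283, 0.48, -0.01, 0.0128, 0.0035, 0.0549]]}}}

```text
t: 14.4
position: [0.536, -0.088, 0.1559]
ee_rot: [-175.2, -0.5, 167.4]
force: [-0.3, -1.2, -2.5]
grip_width: 0.0134
grip_force: 60.6
```

```bash
python3 - <<'E'
from h import *
delta(chock_tcp(-.0214,.01),RP)
E
```

```text
 d [-0.0018 -0.0003  0.0764] r [ 0.22 -0.46 -0.01] dist 0.076 ang 0.5
```

Scaled: 0.076 m is 0.1267, 0.07 m is 0.1167, -0.45 degrees is -0.0013.

Request:
{"op": "steer_hand", "data": {"segments": {"ticks":[[0.005, -0.0033, 0, 0.05, 0.0006, -0.0013, 0], [0.005, -0.0033, 0, 0.0917, 0.0006, -0.0013, 0], [0.005, -0.0033, 0, 0.1167, 0.0006, -0.0013, 0], [0.005, -0.0033, 0, 0.1267, 0.0006, -0.0013, 0], [0.005, -0.0033, 0, 0.1267, 0.0006, -0.0013, 0]]}}}

```text
t: 14.9
position: [0.5361, -0.0947, 0.0803]
ee_rot: [-175.0, -0.0, 167.3]
force: [0.1, 0.2, -3.3]
grip_width: 0.0135
grip_force: 60.4
```

Request:
{"op": "steer_hand", "data": {"segments": {"ticks":[[0.005, 0, 0, 0.0033, 0, 0, 0], [0.005, 0, 0, 0.0067, 0, 0, 0], [0.005, 0, 0, 0.01, 0, 0, 0], [0.005, 0, 0, 0.01, 0, 0, 0]]}}}

```text
t: 15.3
position: [0.5362, -0.0944, 0.0751]
ee_rot: [-175.0, 0.1, 167.4]
force: [-0.3, -0.1, -3.2]
grip_width: 0.0132
grip_force: 60.4
```

```bash
python3 -c "
from h import *
delta(chock_tcp(-.0214,0),RP)"
```

```text
 d [ 0.0005 -0.0008  0.0054] r [0.02 0.08 0.02] dist 0.006 ang 0.1
```

Scaled: 0.003 m is 0.005, 0.002 m is 0.0033.

Request:
{"op": "steer_hand", "data": {"segments": {"ticks":[[0.005, 0, 0, 0.0017, 0, 0, 0], [0.005, 0, 0, 0.0033, 0, 0, 0], [0.005, 0, 0, 0.005, 0, 0, 0], [0.005, 0, 0, 0.005, 0, 0, 0]]}}}

```text
t: 15.7
position: [0.5361, -0.0947, 0.0719]
ee_rot: [-175.0, 0.1, 167.4]
force: [-1.3, 0.3, -3.6]
grip_width: 0.013
grip_force: 60.4
```

Request:
{"op": "steer_hand", "data": {"segments": {"ticks":[[0.005, 0, 0, 0.0017, 0, 0, 0], [0.005, 0, 0, 0.0025, 0, 0, 0], [0.005, 0, 0, 0.0025, 0, 0, 0]]}}}

```text
t: 16.0
position: [0.5361, -0.0948, 0.0705]
ee_rot: [-175.0, 0.1, 167.4]
force: [-1.1, 0.5, -3.1]
grip_width: 0.0131
grip_force: 60.4
```

Request:
{"op": "steer_hand", "data": {"segments": {"ticks":[[0.005, 0, 0, 0.0017, 0, 0, 0], [0.005, 0, 0, 0.0025, 0, 0, 0], [0.005, 0, 0, 0.0025, 0, 0, 0]]}}}

```text
t: 16.3
position: [0.5363, -0.095, 0.0695]
ee_rot: [-175.0, 0.1, 167.4]
force: [-0.4, 1.3, 3.0]
grip_width: 0.0129
grip_force: 61.4
```

Scaled: 0.014 m is 0.0233, 0.012 m is 0.02.

Request:
{"op": "steer_hand", "data": {"segments": {"ticks":[[0.005, 0, 0.005, 0, 0, 0, 0], [0.005, 0, 0.01, 0, 0, 0, 0], [0.005, 0, 0.015, 0, 0, 0, 0], [0.005, 0, 0.02, 0, 0, 0, 0], [0.005, 0, 0.0233, 0, 0, 0, 0], [0.005, 0, 0.0233, 0, 0, 0, 0]]}}}

```text
t: 16.9
position: [0.5396, -0.0812, 0.0683]
ee_rot: [-175.0, 0.1, 167.5]
force: [-0.9, -3.5, 5.1]
grip_width: 0.0132
grip_force: 61.9
```

Request:
{"op": "steer_hand", "data": {"segments": {"ticks":[[0.005, 0, 0.0017, 0, 0, 0, 0], [0.005, 0, 0.0033, 0, 0, 0, 0], [0.005, 0, 0.0033, 0, 0, 0, 0]]}}}

```text
t: 17.2
position: [0.5398, -0.0804, 0.0683]
ee_rot: [-174.9, 0.1, 167.4]
force: [-1.7, -7.8, 5.7]
grip_width: 0.0131
grip_force: 61.9
```

```bash
python3 - <<'E'
from h import *
delta(chock_tcp(-.0034,0),RP);s=arm.sense();print(CR.T@s["force"])
E
```

```text
 d [ 0.0009  0.0022 -0.0001] r [-0.11  0.14  0.03] dist 0.002 ang 0.2
[ 0.06419225 -8.00421511  5.70380387]
```

Scaled: 0.002 m is 0.0033, 0.001 m is 0.0017.

Request:
{"op": "steer_hand", "data": {"segments": {"ticks":[[0.005, 0, 0.0017, 0, 0, 0, 0], [0.005, 0, 0.0033, 0, 0, 0, 0], [0.005, 0, 0.0033, 0, 0, 0, 0]]}}}

```text
t: 17.5
position: [0.54, -0.0797, 0.0683]
ee_rot: [-174.7, 0.1, 167.4]
force: [-5.5, -14.4, 7.7]
grip_width: 0.0131
grip_force: 62.1
```

Request:
{"op": "steer_hand", "data": {"segments": {"ticks":[[0.005, 0, 0.0017, 0, 0, 0, 0], [0.005, 0, 0.0025, 0, 0, 0, 0], [0.005, 0, 0.0025, 0, 0, 0, 0], [0.005, 0, 0.0025, 0, 0, 0, 0]]}}}

```text
t: 17.9
position: [0.5402, -0.0788, 0.0683]
ee_rot: [-174.7, 0.1, 167.4]
force: [-6.0, -17.4, 9.4]
grip_width: 0.0129
grip_force: 62.3
```

```bash
python3 - <<'E'
from h import *
delta(chock_tcp(-.0034,0),RP);s=arm.sense();print(CR.T@s["force"])
E
```

```text
 d [ 0.0009  0.0006 -0.    ] r [-0.3   0.12  0.01] dist 0.001 ang 0.3
[ -2.02394531 -18.23821059   9.35123573]
```

Scaled: -0.003 m is -0.005, -0.001 m is -0.0017.

Request:
{"op": "steer_hand", "data": {"segments": {"ticks":[[0.005, 0, -0.0025, -0.0008, 0, 0, 0], [0.005, 0, -0.005, -0.0017, 0, 0, 0], [0.005, 0, -0.005, -0.0017, 0, 0, 0]]}}}

```text
t: 18.2
position: [0.5398, -0.0797, 0.0683]
ee_rot: [-174.9, 0.1, 167.4]
force: [-0.2, -7.5, -1.8]
grip_width: 0.0132
grip_force: 60.6
```

Request:
{"op": "steer_hand", "data": {"segments": {"ticks":[[0.016, 0, 0, 0, 0, 0, 0], [0.02, 0, 0, 0, 0, 0, 0], [0.028, 0, 0, 0, 0, 0, 0], [0.032, 0, 0, 0, 0, 0, 0], [0.032, 0, 0, 0, 0, 0, 0], [0.032, 0, 0, 0, 0, 0, 0]]}, "grip_force": 20}}

```text
t: 18.8
position: [0.5397, -0.0786, 0.0686]
ee_rot: [-175.0, 0.1, 167.4]
force: [-0.4, 0.0, -1.0]
grip_width: 0.032
grip_force: 0.0
```

Request:
{"op": "steer_hand", "data": {"segments": {"ticks":[[0.032, 0, 0, -0.0167, 0, 0, 0], [0.032, 0, 0, -0.05, 0, 0, 0], [0.032, 0, 0, -0.1, 0, 0, 0], [0.032, 0, 0, -0.1667, 0, 0, 0], [0.032, 0, 0, -0.2333, 0, 0, 0], [0.032, 0, 0, -0.2333, 0, 0, 0]]}}}

```text
t: 19.4
position: [0.5441, -0.067, 0.2143]
ee_rot: [-175.0, 0.7, 167.5]
force: [0.0, 0.0, 0.1]
grip_width: 0.0319
grip_force: 0.0
```

```bash
python3 -c "
from h import *
delta([.35,-.38,.28],tool([-1,.2,0],[0,0,-1]))"
```

```text
 d [ 0.1207 -0.3522 -0.0365] r [-5.03  0.64 -1.26] dist 0.374 ang 5.2
```

Scaled: -0.352 m is -0.5867, 0.12 m is 0.2.

Request:
{"op": "steer_hand", "data": {"segments": {"ticks":[[0.032, 0.2, -0.5867, -0.0617, 0, 0, 0], [0.032, 0.2, -0.5867, -0.0617, 0, 0, 0], [0.032, 0.2, -0.5867, -0.0617, 0, 0, 0], [0.032, 0.2, -0.5867, -0.0617, 0, 0, 0], [0.032, 0.2, -0.5867, -0.0617, 0, 0, 0], [0.032, 0.2, -0.5867, -0.0617, 0, 0, 0], [0.032, 0.2, -0.5867, -0.0617, 0, 0, 0], [0.032, 0.2, -0.5867, -0.0617, 0, 0, 0], [0.032, 0.2, -0.5867, -0.0617, 0, 0, 0], [0.032, 0.2, -0.5867, -0.0617, 0, 0, 0]]}}}

```text
t: 20.4
position: [0.3492, -0.3796, 0.2752]
ee_rot: [-175.1, 0.1, 167.4]
force: [0.4, 0.2, 0.7]
grip_width: 0.0324
grip_force: 0.0
```

```bash
python3 - <<'E'
from h import *
a=optics.grab_frame("top");b=optics.grab_frame("scene")
cv2.imwrite("pics/top3.png",a[:,:,::-1]);cv2.imwrite("pics/scene3.png",b[:,:,::-1])
k=lambda im,u,v:cv2.resize(im[v:v+80,u:u+80],(400,400),interpolation=cv2.INTER_CUBIC)
cv2.imwrite("pics/v5.png",np.hstack([k(a,280,155),k(b,275,175)])[:,:,::-1])
E
```

```text
(no output)
```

View pics/v5.png

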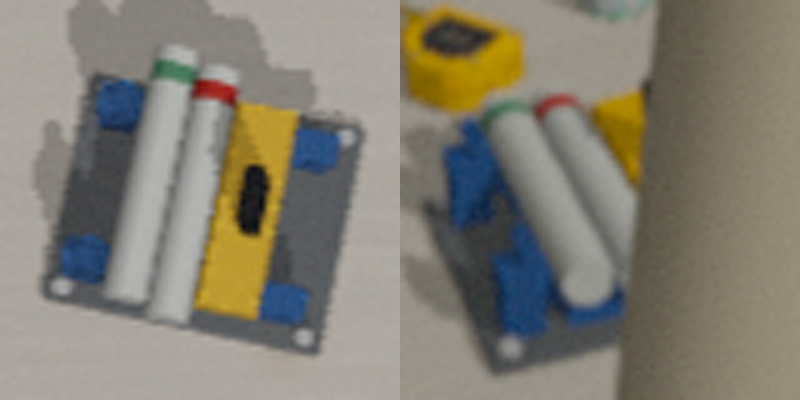

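The top crop shows the first bar from (178,48) to (125,300), the red-banded bar beside it from (222,70) to (170,322), and the chock against it with its rib at (252,200). Before handing in I'll check these numbers in the cradle frame.

```bash
python3 - <<'E'
from h import *
np.set_printoptions(precision=4,suppress=True)
a=cv2.imread("pics/top3.png")[:,:,::-1];C=lambda x,y:((x+.5)/5-.5+280,(y+.5)/5-.5+155)
tc=lambda X:CR.T@(X-CC)
for n,p,q,z,e in(("first",C(172,90),C(132,280),.045,(C(181,46),C(126,303))),("red",C(216,105),C(176,300),.047,(C(224,68),C(168,323)))):
    w=P["top"]["fx"]*.014/1.44;r=edges(a,p,q,w,2);A,B=[tc(plane("top",*x,z)) for x in r[:2]];d=A-B
    E=[tc(plane("top",*x,z)) for x in e]
    print(n,"y",(A+B)[1]/2,"angle",np.degrees(np.arctan2(d[1],d[0])),"width",r[2],2*w,"x",(E[0][0]+E[1][0])/2,"len",E[0][0]-E[1][0])
r=edge1(a,C(298,112),C(262,316),2);A,B=[tc(plane("top",*x,.061)) for x in r[:2]];d=A-B;m=(A+B)/2
print("chock top back edge",m,"angle",np.degrees(np.arctan2(d[1],d[0])),np.linalg.norm(d),r[2],"-> toe y ~",m[1]+.044*np.cos(t5)-.022*np.sin(t5))
E
```

```text
first y 0.03616094943325098 angle -0.6024026797463776 width [8.0949 8.0056] 9.159772541880344 x 0.01132641664667313 len 0.16678168494786583
red y 0.0076390510149558066 angle -0.4979084733844144 width [10.0733 10.1933] 9.159772541880344 x 0.0031050330680134977 len 0.1649636908242637
chock top back edge [-0.0012 -0.0475  0.061 ] angle -0.16241402219053885 0.12943501867344132 1.0 -> toe y ~ -0.005582705373684318
```

```bash
python3 -c "
from rig import arm, optics, order
print(order.sign_off())"
```

```text
the job is handed in; nothing more can be done
None
```

I set the red-banded bar down in the cradle, where it rolled up against the green-banded one, pushed the chock up snug and handed the job in at about 20 s; my last measurements put everything within tolerance, but no verdict came back.

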